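# Walk the glass-plate case round to the light-table fence

## Robot

A 6-joint arm with a two-finger parallel gripper is mounted at the origin on the work surface. World frame = base frame: x ahead of the robot, y to its left, z up, the work surface at z = 0. Lengths are in m, angles in degrees, forces in N, time in s.
With the tool pointing down it reaches from about 0.15 to 0.775 m from the base axis. Payload 6.1 kg.
Tool frame: the origin (TCP) lies between the finger pads; the fingertips stand 14 mm ahead of it and the grasp point (between the pads) lies 5 mm behind it; z points along the fingers, y is the direction in which the jaws open and shut (so a half turn about z gives the same grasp; the last joint's range is limited). The gripper opens to 85 mm and grips with 20 to 120 N. Pads are 22 mm wide; open, the fingers measure 114 mm over their backs; the gripper's body (76 mm by 85 mm) begins 54 mm behind the grasp point. The pads swing forward as they close: fully open they stand 13 mm farther back than shut.
Start: joints at [63.197, 7.208, -2.269, 80.523, 0, 90], TCP at [0.237, 0.469, 0.245] pointing down, gripper open.
Joint ranges: [-155.77, 155.77], [-54.66, 111.73], [-72.52, 77.12], [-102.08, 115.82], [-83.92, 84.16], [-180, 180]. Speed limits (degrees/s): [136.94, 136.94, 172.46, 180, 180, 180].

## Interface

Orientations are given as a 3x3 rotation matrix whose columns are the frame's x, y, z axes.
In Python, from station import r, optics, workorder gives the robot as it stands.
- The arm moves only by the tool play_rows, never from a script. Its argument "series" is a list that holds one entry, the list of rows, each a list of 7 numbers: the shift along the world's x, y, z in m, then the turn, a rotation vector about the world's x, y, z in rad, then the opening, from 0 (shut) to 1 (fully open). A call has 1 to 10 rows; each row shifts and turns the commanded pose from where the row before left it; what a row does not reach is not made up. A row lasts 1/8 s, in which the tool goes at most 62.5 mm and 10.7 degrees, less where a joint would pass 70% of its speed; a pose out of reach is approached as far as the arm can. A call with a gripper value outside its range is refused whole. The fingers move at their own pace and stop on an object; "force" is the grip in N (left out, the last holds). Time passes only in rows, so rows that do not move let the fingers close. It gives the time, the measured TCP pose, the force and the opening at its end, in the units of the state.
- r.get_obs(): the state, without advancing time (a new reading comes with each control period).
- optics.get_image(name): name is "scene" or "top"; returns a dict with "image" (420x560x3 uint8, blue, green, red), "fov_y" (degrees; the focal length in pixels is half the picture's height over the tangent of half this angle, whatever the lens; pixels are square), "cx", "cy" (the principal point, pixels), "R" (3x3) and "t" (3): a world point X has camera coordinates R X + t. Camera axes: x right, y down, z forward; pixel columns grow to the right and rows downward; lengths in m; the calibration is good to about 2 mm. A picture is of the moment at which its call begins. There is no depth.
- workorder.hand_in(): hands the job in, once; it reports no verdict.
The state is a dict: "clock": time; "joint_positions": joint angles; "joint_vel": joint speeds; "effort": joint torques, N m; "tcp_pos": TCP position; "ee_rot": TCP orientation; "contact_force": force on the tool from outside, world axes, zero at the start; "moment": the same for the moment, N m; "grip_width": finger opening in m.
Only numpy, scipy, OpenCV 4.12 (cv2) and the standard library are available. Lean on these libraries where they do the work, as an engineer would, in place of code of your own. Each camera call takes 0.05 s, during which the arm holds its last target.

## Task

Push the heavy blue-grey case of glass plates round at its corners, without lifting or tipping it, and leave it with one of its long sides flat against the front of the aluminium fence, between the two yellow marks. Square it up before it reaches the fence: it must not meet the fence corner first while it still stands askew. Leave the other things on the table where they are.

Things in the scene. Friction and masses are not known exactly. Their poses are not given: they have to be found in the camera images.
- case: dark blue-grey case, 96 along own x, 130 along own y, 55 high, brass corner caps on top; 0.65-1.0 kg, too wide to grip. Origin: centre of underside, z up. Long sides at own x = -48, +48, both alike. Walls begin 5 above the table: it stands on a centred plinth 54 x 84. Slides at 3-7 N; pushed low at a corner it turns about a point 40-70 beyond its centre, pushed at mid-side it slides straight
- fence: fixed aluminium bar, 25 along own x, 340 along own y, 28 high, black screw knobs (20 wide, 10 high) on top at own y = -150, +150. Origin: centre of underside, z up. Its front face (own x = -12.5) looks to the robot. Two yellow marks 8 wide cross it and run 110 out over the glass before it at own y = -104, +104; inner edges 200 apart
- weight: loose brass press weight, round, 52 diameter, 48 high with a small knob on top; a bystander. Origin at the centre of its underside.
- loupe: loose black magnifying loupe, round, 42 diameter, 40 high; a bystander. Origin at the centre of its underside.
- bottle: loose amber bottle, 60 diameter, 130 high; a bystander. Origin at the centre of its underside.
- brush: loose soft brush lying flat, 190 long along its own x; a bystander. Origin at the centre of its underside (at mid-length).
- dish: loose white ceramic bowl, 90 diameter, 30 high; a bystander. Origin at the centre of its underside.
- jar: loose glass jar with a white cap, 56 diameter, 65 high; a bystander. Origin at the centre of its underside.
There are look-alikes about, which are no part of the job. What is shaped like the case but orange or red is not meant.

How it is judged:
By the outcome, as a careful person would: the job done as asked, in the order asked, and still so for the second after the job is handed in, with the robot touching nothing.
It also fails if it takes over 54 s, if anything falls off the work surface, if the arm or the gripper's body presses on something with over 40 N, if the wrist force passes 120 N, or if a joint passes its speed limit or range.

## Working session

There is one attempt and no reset: what is moved stays moved. The work goes in short steps, Python scripts to look and compute and a tool call to move; the robot and the scene stay as the last step left them, time stands still between calls to the robot, and variables do not carry over. Pictures are saved under pics/ and viewed, and the job is handed in when it is done.

Besides the shell and the picture viewer there is one more tool, called after "Request:" as name([rows], argument=value, ...), one row to a line, values as JSON. play_rows: Moves the arm, as the interface text tells. Its arguments: {"type":"object","properties":{"series":{"type":"array"},"force":{"type":"number"}},"required":["series"]}

```bash
ls; mkdir -p pics; python3 - <<'E'
from station import r, optics, workorder
import cv2
o=r.get_obs(); print({k:o[k] for k in ('clock','tcp_pos','ee_rot','contact_force','grip_width')})
for n in ('scene','top'):
    d=optics.get_image(n); cv2.imwrite(f'pics/{n}0.png',d['image']); print(n,d['fov_y'],d['cx'],d['cy'],d['R'],d['t'],{k for k in d})
E
```

```text
pics
{'clock': 0.0, 'tcp_pos': array([0.23655179, 0.46825177, 0.24451459]), 'ee_rot': array([[-8.92563518e-01,  4.50921087e-01, -7.34397585e-04],
       [ 4.50921685e-01,  8.92562346e-01, -1.44658418e-03],
       [ 3.20031879e-06, -1.62232406e-03, -9.99998684e-01]]), 'contact_force': array([ 0.735685  ,  0.22836798, -0.97567359]), 'grip_width': 0.08493030399153408}
scene 45.88891652790056 277.48483412276215 211.85412149209336 [[-0.22223251  0.97499124 -0.0021899 ]
 [ 0.75231825  0.17004846 -0.63647527]
 [-0.62018542 -0.143093   -0.771294  ]] [ 0.12013658 -0.4031616   1.75165269] {'image', 'cx', 'R', 'fov_y', 'cy', 't'}
top 52.85428797228937 277.588601547182 212.39897396749134 [[ 0.02438429 -0.99933371  0.02715772]
 [-0.98049247 -0.02920684 -0.19437456]
 [ 0.19503824 -0.02188825 -0.98055137]] [-0.02972608  0.56768222  1.24639754] {'image', 'cx', 'R', 'fov_y', 'cy', 't'}
```

View pics/scene0.png

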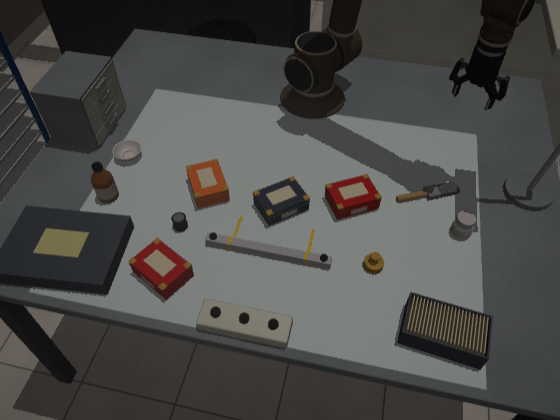

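View pics/top0.png

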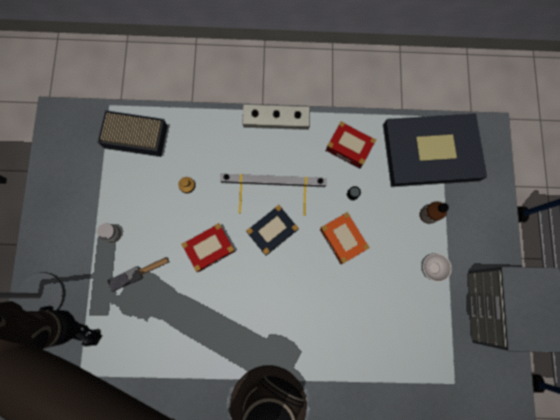

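The top view shows the blue-grey case at about (272,230), the fence from (222,178) to (326,183) and the yellow marks near x=240 and x=305. The two red cases and the orange one are look-alikes. I'll measure next.

```bash
cat > h.py <<'E'
from station import r, optics, workorder
import cv2, numpy as np
np.set_printoptions(precision=4,suppress=True)
def ray(d,px,z):
    f=d['image'].shape[0]/2/np.tan(np.radians(d['fov_y']/2))
    px=np.atleast_2d(px).astype(float)
    v=np.c_[(px[:,0]-d['cx'])/f,(px[:,1]-d['cy'])/f,np.ones(len(px))]@d['R']
    c=-d['R'].T@d['t']
    return c+v*((z-c[2])/v[:,2])[:,None]
def proj(d,X):
    f=d['image'].shape[0]/2/np.tan(np.radians(d['fov_y']/2))
    p=np.atleast_2d(X)@d['R'].T+d['t']
    return np.c_[p[:,0]/p[:,2]*f+d['cx'],p[:,1]/p[:,2]*f+d['cy']]
E
python3 - <<'E'
from h import *
d=optics.get_image('top'); s=optics.get_image('scene')
c=d['image'][160:275,170:380]; cv2.imwrite('pics/t1.png',cv2.resize(c,None,fx=3.8,fy=3.8,interpolation=cv2.INTER_CUBIC))
c=s['image'][160:280,190:345]; cv2.imwrite('pics/s1.png',cv2.resize(c,None,fx=5,fy=5,interpolation=cv2.INTER_CUBIC))
for n,dd in(('top',d),('scene',s)):
    hsv=cv2.cvtColor(dd['image'],cv2.COLOR_BGR2HSV)
    for nm,lo,hi in (('yel',(15,120,80),(35,255,255)),('dark',(90,40,0),(130,255,90)),('blk',(0,0,0),(180,255,45))):
        m=cv2.inRange(hsv,lo,hi)
        k,l,st,ce=cv2.connectedComponentsWithStats(m)
        print(n,nm,[(tuple(st[i]),ce[i].round(1).tolist()) for i in range(1,k) if st[i][4]>8][:25])
E
```

```text
top yel [((np.int32(340), np.int32(122), np.int32(4), np.int32(4), np.int32(11)), [341.5, 123.6]), ((np.int32(372), np.int32(138), np.int32(3), np.int32(4), np.int32(10)), [372.9, 139.8]), ((np.int32(328), np.int32(143), np.int32(4), np.int32(5), np.int32(15)), [329.7, 144.8]), ((np.int32(359), np.int32(160), np.int32(5), np.int32(4), np.int32(15)), [361.3, 161.5]), ((np.int32(239), np.int32(175), np.int32(3), np.int32(38), np.int32(58)), [240.2, 192.5]), ((np.int32(179), np.int32(178), np.int32(15), np.int32(15), np.int32(167)), [186.0, 184.5]), ((np.int32(304), np.int32(178), np.int32(3), np.int32(37), np.int32(59)), [304.6, 193.3]), ((np.int32(276), np.int32(206), np.int32(5), np.int32(5), np.int32(20)), [278.0, 208.1]), ((np.int32(344), np.int32(213), np.int32(5), np.int32(4), np.int32(15)), [346.3, 214.7]), ((np.int32(216), np.int32(224), np.int32(5), np.int32(5), np.int32(16)), [217.6, 225.9]), ((np.int32(292), np.int32(225), np.int32(6), np.int32(6), np.int32(25)), [294.2, 227.4]), ((np.int32(322), np.int32(226), np.int32(5), np.int32(5), np.int32(19)), [323.8, 227.8]), ((np.i
[... 9802 characters left out ...]
172), np.int32(213), np.int32(16), np.int32(19), np.int32(154)), [179.9, 224.5]), ((np.int32(32), np.int32(215), np.int32(4), np.int32(8), np.int32(11)), [34.3, 218.3]), ((np.int32(31), np.int32(230), np.int32(8), np.int32(6), np.int32(13)), [34.1, 232.1]), ((np.int32(210), np.int32(233), np.int32(7), np.int32(7), np.int32(39)), [212.7, 236.1]), ((np.int32(47), np.int32(255), np.int32(4), np.int32(8), np.int32(11)), [48.1, 258.8]), ((np.int32(320), np.int32(255), np.int32(8), np.int32(7), np.int32(43)), [323.3, 257.7]), ((np.int32(49), np.int32(264), np.int32(7), np.int32(6), np.int32(12)), [52.2, 266.8]), ((np.int32(51), np.int32(272), np.int32(4), np.int32(6), np.int32(9)), [52.6, 274.3])]
```

```bash
python3 - <<'E'
from h import *
d=optics.get_image('top'); s=optics.get_image('scene')
T=[(278,208.1),(294.2,227.4),(265.9,250.4),(249.5,230.6)]; S=[(269,211.9),(255.8,192.4),(291.4,178.4),(305.8,196.9)]
def ang(v): return np.degrees(np.arctan2(v[1],v[0]))
for n,dd,P in (('top',d,T),('scene',s,S)):
    X=ray(dd,P,.055); print(n,'caps',X[:,:2]); print('sides',np.linalg.norm(np.roll(X,-1,0)-X,axis=1)*1e3,'ctr',X.mean(0), 'angs',[ang((np.roll(X,-1,0)-X)[i]) for i in range(4)])
KT=ray(d,[(226,176.5),(320,180.5)],.036);KS=ray(s,[(323.3,257.7),(212.7,236.1)],.036)
for K in(KT,KS): print('knobs',K[:,:2],np.linalg.norm(K[1]-K[0]),'dir',ang(K[1]-K[0]),K.mean(0))
# triangulate check heights
def mk(dd):
    f=210/np.tan(np.radians(dd['fov_y']/2)); return np.array([[f,0,dd['cx']],[0,f,dd['cy']],[0,0,1]])@np.c_[dd['R'],dd['t']]
A=cv2.triangulatePoints(mk(d),mk(s),np.array(T).T.astype(float),np.array(S).T.astype(float)); print((A[:3]/A[3]).T)
A=cv2.triangulatePoints(mk(d),mk(s),np.array([(226,176.5),(320,180.5)]).T,np.array([(323.3,257.7),(212.7,236.1)]).T); print((A[:3]/A[3]).T)
# yellow marks on glass, table
for n,dd,bx in (('top',d,[(239,190,3,30),(304,192,3,30)]),):
    hsv=cv2.cvtColor(dd['image'],cv2.COLOR_BGR2HSV);m=cv2.inRange(hsv,(15,80,80),(35,255,255))
    for x,y,w,h in bx:
        q=m[y:y+h,x-2:x+w+2]; yy,xx=np.nonzero(q); P=np.c_[xx+x-2,yy+y]; W=ray(dd,P,0)
        print('mark px',W[:,:2].mean(0),W[:,0].min(),W[:,0].max(),np.polyfit(W[:,0],W[:,1],1))
# bystanders
for n,px,z in(('weight',(186.5,184.5),.04),('loupe',(354,192),.03)): print(n,ray(d,px,z))
for P,z in(((345,213),.055),((322,227),.055),((232,247),.055),((217,224),.055),((370,246),.055),((341,262),.055)): print('orange/red corners',ray(d,P,z))
E
```

```text
top caps [[ 0.5821 -0.0153]
 [ 0.5231 -0.0665]
 [ 0.4501  0.0182]
 [ 0.5093  0.07  ]]
sides [ 78.0507 111.7577  78.6663 112.1498] ctr [0.5162 0.0016 0.055 ] angs [np.float64(-139.05639136683163), np.float64(130.77712053720126), np.float64(41.226653369100795), np.float64(-49.5363072066174)]
scene caps [[ 0.5856 -0.0133]
 [ 0.5247 -0.066 ]
 [ 0.4498  0.0205]
 [ 0.5103  0.0741]]
sides [ 80.5205 114.3726  80.8033 115.3658] ctr [0.5176 0.0039 0.055 ] angs [np.float64(-139.12230817228286), np.float64(130.88591842546944), np.float64(41.5817900086148), np.float64(-49.25157955106299)]
knobs [[ 0.6835  0.1518]
 [ 0.6799 -0.1475]] 0.2992401450635226 dir -90.68635495450627 [0.6817 0.0021 0.036 ]
knobs [[ 0.6881  0.1545]
 [ 0.6846 -0.1439]] 0.2983806167772158 dir -90.66165879474869 [0.6863 0.0053 0.036 ]
[[ 0.5827 -0.0146  0.0513]
 [ 0.5234 -0.0665  0.0534]
 [ 0.4499  0.0195  0.0549]
 [ 0.5092  0.0723  0.0534]]
[[ 0.6848  0.1534  0.031 ]
 [ 0.6811 -0.1467  0.0308]]
mark px [0.6153 0.107 ] 0.5770567850847663 0.6499680364724896 [-0.0011  0.1077]
mark px [ 0.6087 -0.101 ] 0.5734395241588115 0.6497707086272293 [-0.0189 -0.0895]
weight [[0.6523 0.2738 0.04  ]]
loupe [[ 0.6471 -0.2572  0.03  ]]
orange/red corners [[ 0.5728 -0.2233  0.055 ]]
orange/red corners [[ 0.5268 -0.152   0.055 ]]
orange/red corners [[0.4576 0.121  0.055 ]]
orange/red corners [[0.5268 0.1699 0.055 ]]
orange/red corners [[ 0.4723 -0.2993  0.055 ]]
orange/red corners [[ 0.4212 -0.2101  0.055 ]]
```

View pics/t1.png

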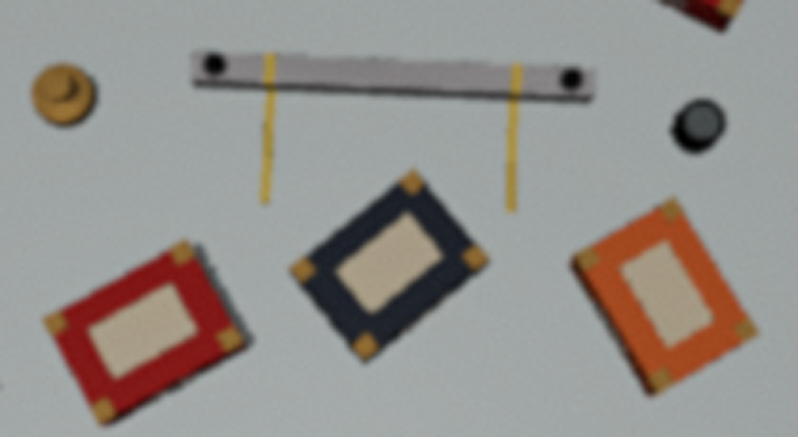

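View pics/s1.png

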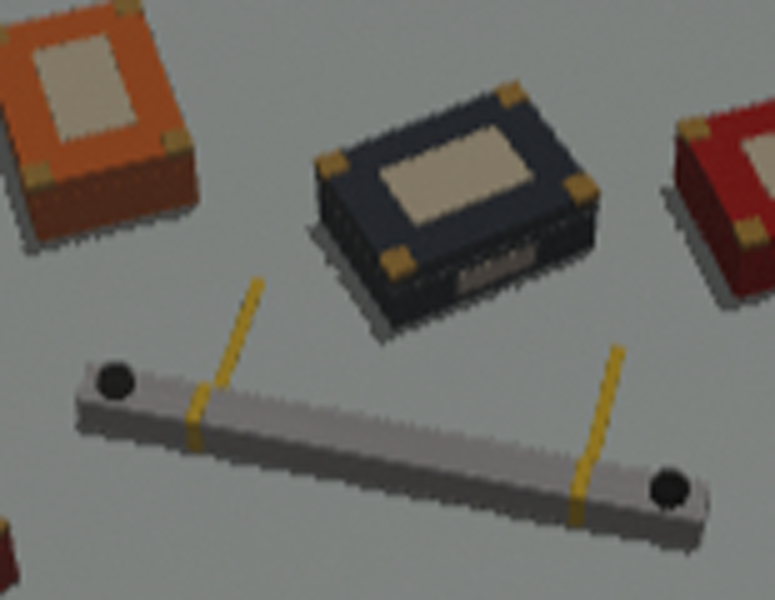

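Top crop: the blue case's corners point at the fence and at the robot, with red and orange neighbours on either side. Its long axis is at about 131°, so yaw is about 41°, and its centre is about (0.517, 0.003). The cap spacing of 79 x 113 fits the given size. The fence's yaw is about -0.7° and its front face is at x≈0.670.

Plan: push the near corner with shut fingers to turn the case about -41°. Then open the jaws and use the two fingers as a bar to push it straight in. First the traverse.

Request:
play_rows([
  [[0.0198,-0.054,0,0,0,0.0507,0],[0.0198,-0.054,0,0,0,0.0507,0],[0.0198,-0.054,0,0,0,0.0507,0],[0.0198,-0.054,0,0,0,0.0507,0],[0.0198,-0.054,0,0,0,0.0507,0],[0.0198,-0.054,0,0,0,0.0507,0],[0.0198,-0.054,0,0,0,0.0507,0],[0.0198,-0.054,0,0,0,0.0507,0],[0.0198,-0.054,0,0,0,0.0507,0],[0,0,0,0,0,0,0]],
], force=30)

```text
clock: 1.55
tcp_pos: [0.4156, -0.0207, 0.245]
ee_rot: [[-1.0, 0.018, -0.0], [0.018, 1.0, -0.001], [0.0, -0.001, -1.0]]
contact_force: [-0.2, -0.6, -0.6]
grip_width: 0.0001
```

```bash
python3 - <<'E'
from h import *
o=r.get_obs(); print({k:o[k] for k in ('clock','tcp_pos','ee_rot','contact_force','grip_width','joint_positions')})
s=optics.get_image('scene'); t=optics.get_image('top')
cv2.imwrite('pics/s2.png',cv2.resize(s['image'][60:280,170:450],None,fx=2.8,fy=2.7,interpolation=cv2.INTER_CUBIC))
p=o['tcp_pos']; print(proj(s,[p,p-[0,0,.014],p-[0,0,.027]]))
E
```

```text
{'clock': 1.55, 'tcp_pos': array([ 0.4156, -0.0207,  0.245 ]), 'ee_rot': array([[-0.9998,  0.0181, -0.0002],
       [ 0.0181,  0.9998, -0.0005],
       [ 0.0002, -0.0005, -1.    ]]), 'contact_force': array([-0.2271, -0.641 , -0.5795]), 'grip_width': 0.00012681077777023736, 'joint_positions': array([ -2.8364,  -4.5525, -14.3794,  80.1833,  -0.0298,  -1.7994])}
[[280.1438 117.0534]
 [280.1336 121.1818]
 [280.1242 124.9552]]
```

View pics/s2.png

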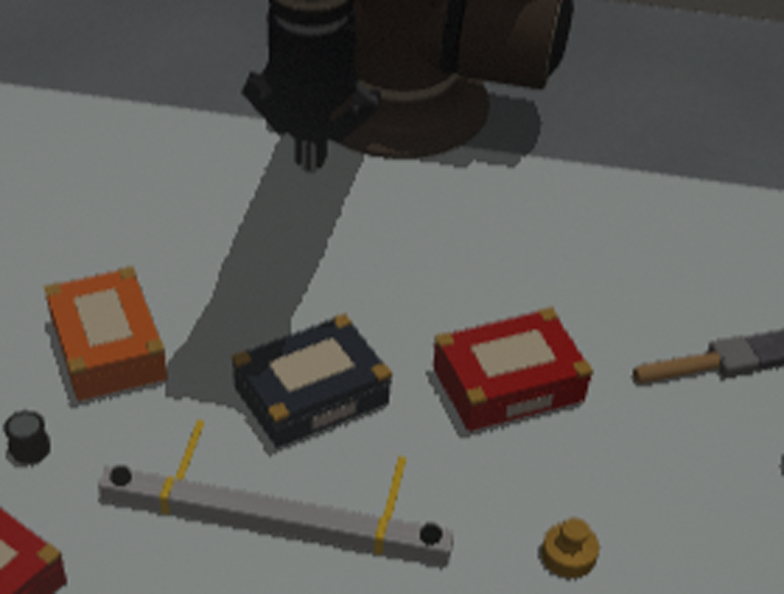

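The fingers are shut, with their tip at about pixel (281,123). That fits tips 14 mm ahead of the TCP. Now I'll lower the tool.

Request:
play_rows([
  [[0,0,-0.045,0,0,0,0],[0,0,-0.045,0,0,0,0],[0,0,-0.045,0,0,0,0],[0,0,-0.045,0,0,0,0],[0,0,-0.025,0,0,0,0],[0,0,-0.012,0,0,0,0],[0,0,0,0,0,0,0]],
])

```text
clock: 2.52
tcp_pos: [0.4146, -0.0165, 0.0282]
ee_rot: [[-1.0, 0.01, -0.001], [0.01, 1.0, 0.0], [0.001, 0.0, -1.0]]
contact_force: [0.3, -0.2, 0.5]
grip_width: 0.0001
```

Request:
play_rows([
  [[0.0075,0.0065,0,0,0,0,0],[0.0075,0.0065,0,0,0,0,0],[0.004,0.0035,0,0,0,0,0],[0.004,0.0035,0,0,0,0,0],[0.004,0.0037,0,0,0,0,0],[0.004,0.004,0,0,0,0,0],[0.004,0.0042,0,0,0,0,0],[0.003,0.004,0,0,0,0,0],[0.003,0.004,0,0,0,0,0],[0.003,0.004,0,0,0,0,0]],
])

```text
clock: 3.78
tcp_pos: [0.4577, 0.0266, 0.028]
ee_rot: [[-1.0, 0.011, -0.003], [0.011, 1.0, -0.0], [0.003, -0.0, -1.0]]
contact_force: [-5.5, -0.7, 2.1]
grip_width: -0.0001
```

```bash
cat >> h.py <<'E'
def case(name,show=None):
    d=optics.get_image(name); im=d['image']; hsv=cv2.cvtColor(im,cv2.COLOR_BGR2HSV)
    m=cv2.inRange(hsv,(12,100,60),(35,255,255)); k,l,st,ce=cv2.connectedComponentsWithStats(m)
    P=[ce[i] for i in range(1,k) if 10<=st[i][4]<=60 and max(st[i][2:4])<=9]
    W=ray(d,P,.055) if P else np.zeros((0,3)); W=[(w,p) for w,p in zip(W,P) if .42<w[0]<.68 and -.12<w[1]<.115 and d['image'][0].size]
    print(name,[(w[:2].round(4).tolist(),p.round(1).tolist()) for w,p in W])
    if show: cv2.imwrite(show,cv2.resize(im[150:290,170:400] if name=='top' else im[140:290,170:390],None,fx=3.4,fy=3.4,interpolation=cv2.INTER_CUBIC))
    return np.array([w[:2] for w,p in W])
def pose(X):
    c,(a,b),t=cv2.minAreaRect((X*1000).astype(np.float32)); 
    v=cv2.boxPoints((c,(a,b),t)); e=[v[1]-v[0],v[2]-v[1]]; L=max(e,key=np.linalg.norm); 
    print('ctr',np.array(c)/1000,'size',a,b,'yaw of own x',(np.degrees(np.arctan2(L[1],L[0]))-90+90)%180-90)
E
python3 - <<'E'
from h import *
o=r.get_obs(); print(o['clock'],o['tcp_pos'],o['contact_force'])
pose(case('top','pics/t3.png')); pose(case('scene','pics/s3.png'))
E
```

```text
3.775 [0.4577 0.0266 0.028 ] [-5.5418 -0.7158  2.1459]
top [([0.5841, -0.041], [286.3, 207.7]), ([0.5057, -0.0621], [292.7, 233.0])]
ctr [ 0.5449 -0.0515] size 81.27067565917969 0.0 yaw of own x -74.9724
scene [([0.4756, 0.0515], [300.2, 186.6]), ([0.5059, -0.0585], [260.0, 188.0]), ([0.554, 0.0731], [302.4, 208.6]), ([0.5845, -0.0375], [260.5, 210.1])]
ctr [0.5301 0.007 ] size 81.37350463867188 114.68827056884766 yaw of own x 15.403732
```

View pics/s3.png

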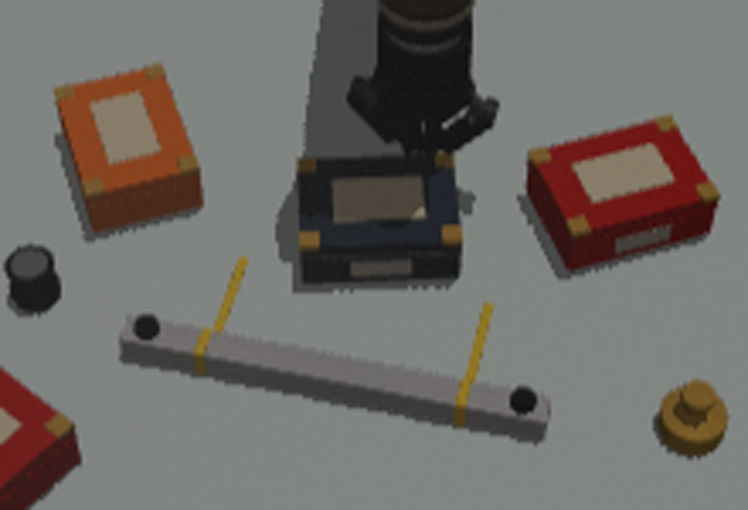

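Scene view: the case has turned to yaw ~15°, centre ~(0.529, 0.006), and nothing else was touched. I'll continue the turn.

Request:
play_rows([
  [[0.004,0.001,0,0,0,0,0],[0.004,0.001,0,0,0,0,0],[0.004,0.0008,0,0,0,0,0],[0.004,0.0005,0,0,0,0,0],[0.004,0.0003,0,0,0,0,0],[0,0,0,0,0,0,0]],
])

```text
clock: 4.62
tcp_pos: [0.4788, 0.0301, 0.0281]
ee_rot: [[-1.0, 0.011, -0.001], [0.011, 1.0, 0.0], [0.001, -0.0, -1.0]]
contact_force: [-3.4, 0.3, 0.6]
grip_width: 0.0002
```

```bash
python3 - <<'E'
from h import *
o=r.get_obs(); print(o['clock'],o['tcp_pos'],o['contact_force'])
pose(case('scene','pics/s4.png'))
E
```

```text
4.625 [0.4788 0.0301 0.0281] [-3.372   0.296   0.6237]
scene [([0.5047, -0.053], [262.0, 188.0]), ([0.4988, 0.0629], [302.6, 193.2]), ([0.5874, -0.048], [256.4, 210.2]), ([0.5783, 0.0668], [298.5, 214.9])]
ctr [0.5431 0.007 ] size 82.83775329589844 116.03861236572266 yaw of own x 2.8873901
```

Yaw is now ~3.5°, centre ~(0.542, 0.006), still 80 mm short of the fence. I'll back off, open the jaws parallel to the fence, and lower for the longer reach.

Request:
play_rows([
  [[-0.015,-0.006,0,0,0,0,0],[-0.015,-0.009,0,0,0,0,1],[0,-0.009,0,0,0,0,1],[0,0,0,0,0,0,1],[0,0,0,0,0,0,1],[0,0,0,0,0,0,1],[0,0,0,0,0,0,1],[0,0,-0.006,0,0,0,1],[0,0,-0.005,0,0,0,1],[0,0,0,0,0,0,1]],
])

```text
clock: 5.92
tcp_pos: [0.4484, 0.0061, 0.0166]
ee_rot: [[-1.0, 0.011, -0.001], [0.011, 1.0, -0.0], [0.001, -0.0, -1.0]]
contact_force: [0.3, 0.7, -0.3]
grip_width: 0.0853
```

```bash
python3 - <<'E'
from h import *
o=r.get_obs(); print(o['clock'],o['tcp_pos'],o['contact_force'],o['grip_width'])
pose(case('scene','pics/s5.png'));case('top','pics/t5.png')
E
```

```text
5.925 [0.4484 0.0061 0.0166] [ 0.2621  0.656  -0.2907] 0.08529710772477489
scene [([0.5047, -0.053], [262.0, 188.0]), ([0.4982, 0.0624], [302.5, 193.0]), ([0.5856, -0.0479], [256.6, 209.7]), ([0.5783, 0.0668], [298.5, 214.9])]
ctr [0.5419 0.007 ] size 81.03211975097656 115.55406188964844 yaw of own x 3.225235
top [([0.5853, -0.0502], [289.3, 207.4])]
```

View pics/s5.png

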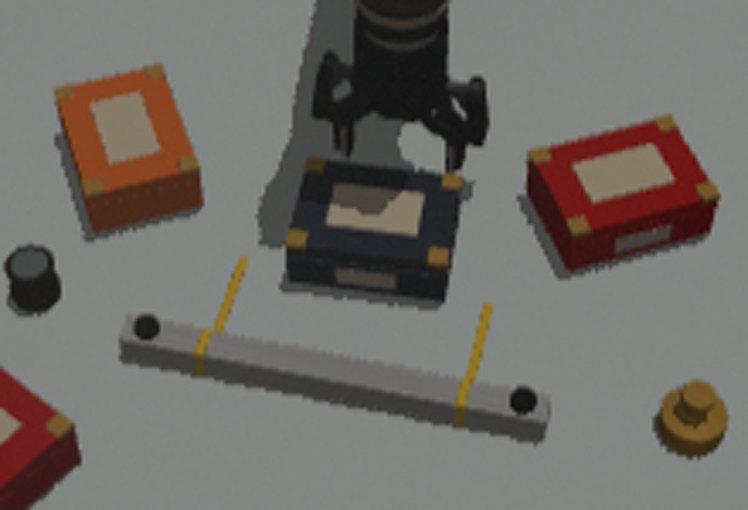

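View pics/t5.png

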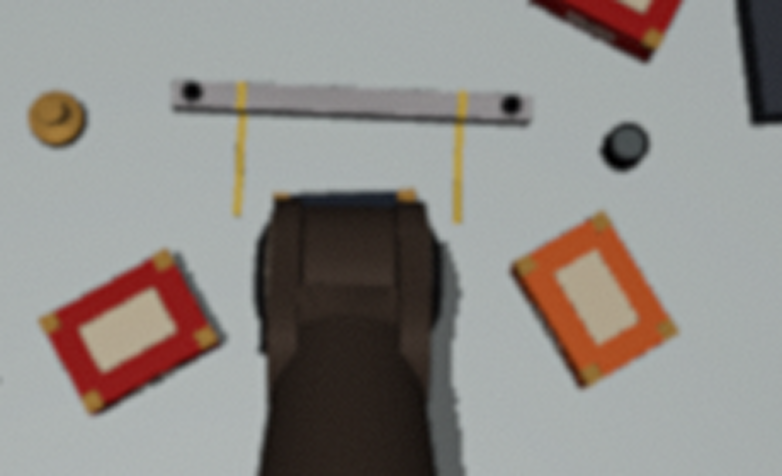

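Scene view: the open fingers straddle the near long side, and the case is between the marks about 80 mm short of the fence. Now I'll push straight, still well short of the fence, so the two fingers square it.

Request:
play_rows([
  [[0.012,0,0,0,0,0,1],[0.012,0,0,0,0,0,1],[0.006,0,0,0,0,0,1],[0.005,0,0,0,0,0,1],[0.005,0,0,0,0,0,1],[0.005,0,0,0,0,0,1],[0.005,0,0,0,0,0,1],[0.005,0,0,0,0,0,1],[0.005,0,0,0,0,0,1],[0,0,0,0,0,0,1]],
])

```text
clock: 7.28
tcp_pos: [0.5071, 0.0064, 0.0169]
ee_rot: [[-1.0, 0.011, -0.004], [0.011, 1.0, 0.001], [0.004, 0.001, -1.0]]
contact_force: [-7.7, 0.8, 5.3]
grip_width: 0.0852
```

```bash
python3 - <<'E'
from h import *
o=r.get_obs(); print(o['clock'],o['tcp_pos'],o['contact_force'],o['moment'])
pose(case('scene','pics/s6.png'));case('top','pics/t6.png')
E
```

```text
7.275 [0.5071 0.0064 0.0169] [-7.7015  0.7503  5.2591] [0.3797 1.2599 0.1494]
scene [([0.5249, -0.053], [260.3, 193.2]), ([0.529, 0.0631], [300.6, 201.2]), ([0.6086, -0.0537], [252.4, 215.8]), ([0.6083, 0.0609], [294.1, 223.0])]
ctr [0.5672 0.0047] size 116.08263397216797 83.72464752197266 yaw of own x -0.49636078
top []
```

View pics/s6.png

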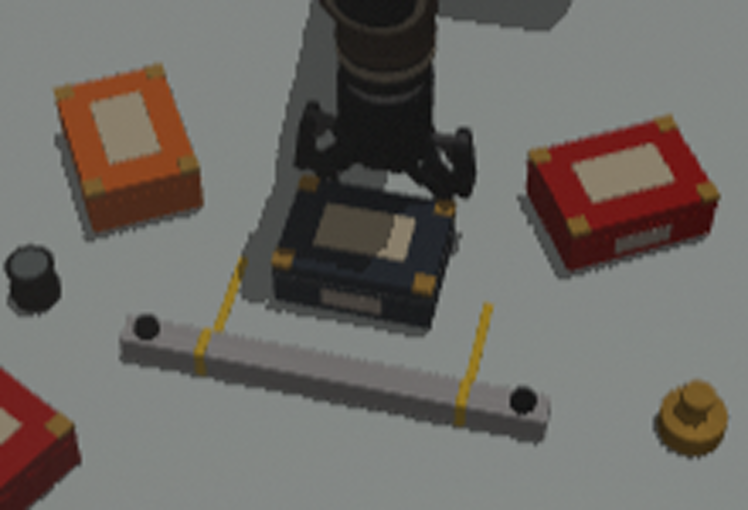

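Squared: yaw ~-0.6° against the fence's -0.7°, with ~57 mm left. I'll push on, stopping ~10 mm short to check again.

Request:
play_rows([
  [[0.005,0,0,0,0,0,1],[0.005,0,0,0,0,0,1],[0.005,0,0,0,0,0,1],[0.005,0,0,0,0,0,1],[0.005,0,0,0,0,0,1],[0.005,0,0,0,0,0,1],[0.005,0,0,0,0,0,1],[0.005,0,0,0,0,0,1],[0.004,0,0,0,0,0,1],[0,0,0,0,0,0,1]],
])

```text
clock: 8.62
tcp_pos: [0.5511, 0.0063, 0.0169]
ee_rot: [[-1.0, 0.011, -0.004], [0.011, 1.0, 0.001], [0.004, 0.001, -1.0]]
contact_force: [-8.4, -1.5, 5.0]
grip_width: 0.0859
```

```bash
python3 - <<'E'
from h import *
o=r.get_obs(); print(o['clock'],o['tcp_pos'],o['contact_force'],o['moment'])
pose(case('scene','pics/s7.png'));case('top','pics/t7.png')
E
```

```text
8.625 [0.5511 0.0063 0.0169] [-8.3763 -1.4711  4.9814] [0.3649 1.2081 0.0941]
scene [([0.5692, -0.0532], [256.2, 204.9]), ([0.5726, 0.0624], [297.3, 213.0]), ([0.6522, -0.0531], [248.5, 228.3]), ([0.6523, 0.0616], [290.9, 236.0])]
ctr [0.6107 0.0046] size 115.6820068359375 83.0005111694336 yaw of own x -0.038398743
top []
```

View pics/s7.png

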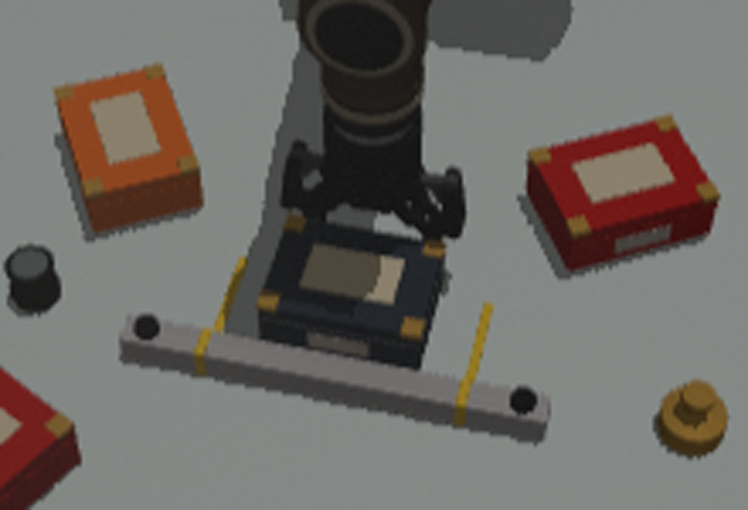

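Scene view: ~12-15 mm remain and the far side is parallel to the fence. Final approach, slow.

Request:
play_rows([
  [[0.003,0,0,0,0,0,1],[0.003,0,0,0,0,0,1],[0.003,0,0,0,0,0,1],[0.0015,0,0,0,0,0,1],[0.001,0,0,0,0,0,1]],
])

```text
clock: 9.35
tcp_pos: [0.5619, 0.0063, 0.0169]
ee_rot: [[-1.0, 0.011, -0.005], [0.011, 1.0, 0.001], [0.005, 0.001, -1.0]]
contact_force: [-11.7, -1.6, 8.3]
grip_width: 0.0854
```

Request:
play_rows([
  [[0.001,0,0,0,0,0,1],[0.001,0,0,0,0,0,1]],
])

```text
clock: 9.6
tcp_pos: [0.5633, 0.0062, 0.0169]
ee_rot: [[-1.0, 0.011, -0.006], [0.011, 1.0, 0.001], [0.006, 0.001, -1.0]]
contact_force: [-13.8, -1.1, 10.5]
grip_width: 0.0858
```

```bash
python3 - <<'E'
from h import *
o=r.get_obs(); print(o['clock'],o['tcp_pos'],o['contact_force'],o['moment'])
pose(case('scene','pics/s8.png'));case('top')
E
```

```text
9.6 [0.5633 0.0062 0.0169] [-13.8453  -1.1264  10.5448] [0.3354 2.4066 0.1647]
scene [([0.5816, -0.0531], [255.2, 208.3]), ([0.5846, 0.063], [296.6, 216.4]), ([0.6644, -0.0537], [247.1, 231.8]), ([0.6644, 0.0613], [289.9, 239.6])]
ctr [0.6235 0.0047] size 116.16121673583984 82.80924987792969 yaw of own x -0.42780304
top []
```

View pics/s8.png

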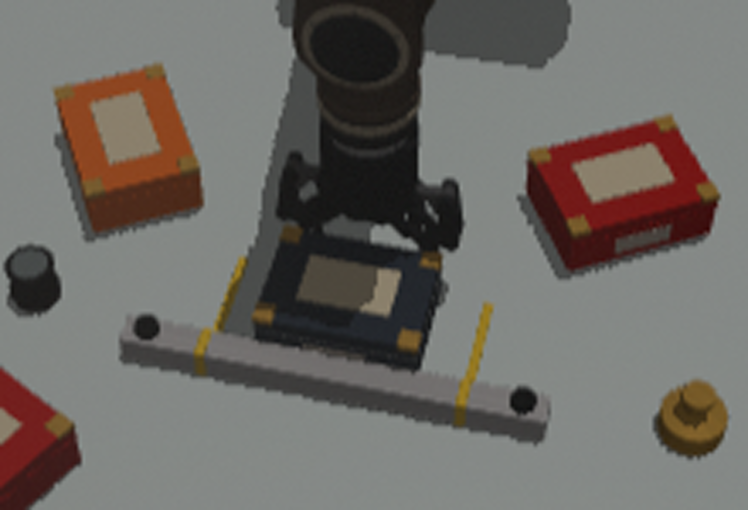

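Request:
play_rows([
  [[0.001,0,0,0,0,0,1],[0.001,0,0,0,0,0,1],[0,0,0,0,0,0,1],[0,0,0,0,0,0,1]],
])

```text
clock: 10.2
tcp_pos: [0.5632, 0.0062, 0.0169]
ee_rot: [[-1.0, 0.011, -0.01], [0.011, 1.0, 0.001], [0.01, 0.001, -1.0]]
contact_force: [-19.3, 0.2, 15.6]
grip_width: 0.0856
```

The TCP has stopped moving while the force rises to 19 N, so the case is seated on the fence. I'll back straight off, raise the arm clear and check.

Request:
play_rows([
  [[-0.002,0,0,0,0,0,1],[-0.003,0,0,0,0,0,1],[-0.01,0,0,0,0,0,1],[-0.03,0,0,0,0,0,1],[-0.03,0,0.02,0,0,0,1],[-0.03,0,0.05,0,0,0,1],[-0.03,0,0.05,0,0,0,1],[-0.03,0,0.05,0,0,0,1],[-0.03,0,0.05,0,0,0,1],[0,0,0,0,0,0,1]],
])

```text
clock: 11.45
tcp_pos: [0.3736, 0.0061, 0.2414]
ee_rot: [[-1.0, 0.012, 0.008], [0.012, 1.0, -0.0], [-0.008, 0.0, -1.0]]
contact_force: [-0.3, 0.9, 0.2]
grip_width: 0.0852
```

Request:
play_rows([
  [[-0.01,0.055,0,0,0,0,1],[-0.01,0.055,0,0,0,0,1],[-0.01,0.055,0,0,0,0,1],[-0.01,0.055,0,0,0,0,1],[-0.01,0.055,0,0,0,0,1],[-0.01,0.055,0,0,0,0,1],[0,0,0,0,0,0,1]],
])

```text
clock: 12.32
tcp_pos: [0.3125, 0.3391, 0.2353]
ee_rot: [[-1.0, 0.006, -0.002], [0.006, 1.0, -0.001], [0.002, -0.001, -1.0]]
contact_force: [-0.3, -1.2, -0.5]
grip_width: 0.0855
```

```bash
python3 - <<'E'
from h import *
o=r.get_obs(); print(o['clock'],o['tcp_pos'],o['contact_force'])
pose(case('scene'));X=case('top'); pose(X)
d=optics.get_image('top');s=optics.get_image('scene')
cv2.imwrite('pics/t9.png',cv2.resize(d['image'][155:275,190:360],None,fx=4.5,fy=4.5,interpolation=cv2.INTER_CUBIC))
cv2.imwrite('pics/s9.png',cv2.resize(s['image'][180:280,195:345],None,fx=5.2,fy=5.2,interpolation=cv2.INTER_CUBIC))
cv2.imwrite('pics/sf9.png',s['image'])
a=cv2.imread('pics/scene0.png'); b=cv2.imread('pics/top0.png')
for x,y,n in((a,s['image'],'ds'),(b,d['image'],'dt')):
    cv2.imwrite(f'pics/{n}9.png',cv2.absdiff(x,y)*3)
E
```

```text
12.325 [0.3125 0.3391 0.2353] [-0.3349 -1.2439 -0.5336]
scene [([0.5825, -0.0527], [255.2, 208.6]), ([0.584, 0.0627], [296.5, 216.2]), ([0.6629, -0.0532], [247.4, 231.4]), ([0.6639, 0.0614], [289.9, 239.5])]
ctr [0.6234 0.0045] size 115.39350128173828 80.44004821777344 yaw of own x -0.7435379
top [([0.6623, 0.0578], [255.2, 182.3]), ([0.6606, -0.0554], [291.4, 183.9]), ([0.5818, 0.0584], [254.1, 207.5]), ([0.5811, -0.0544], [290.6, 208.8])]
ctr [0.6216 0.0015] size 113.24066925048828 80.49259185791016 yaw of own x -0.40251923
```

View pics/t9.png

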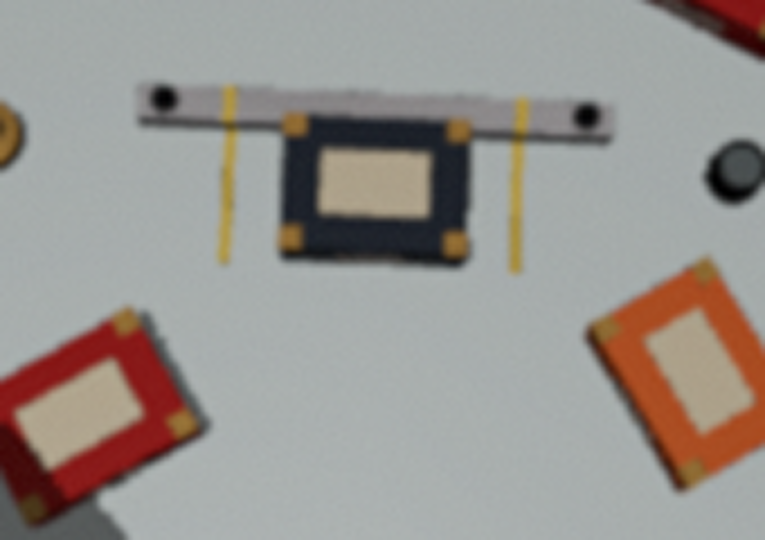

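View pics/s9.png

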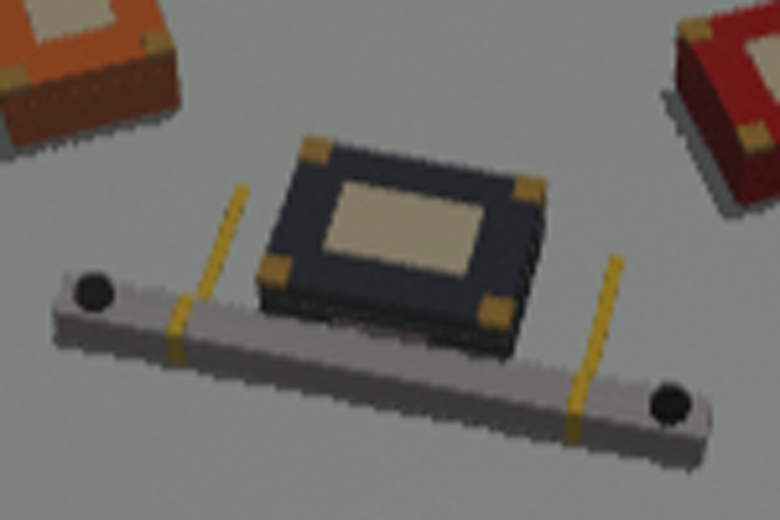

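View pics/ds9.png

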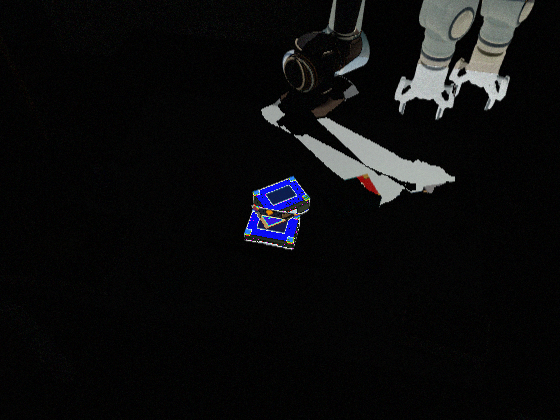

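```bash
python3 - <<'E'
from h import *
workorder.hand_in(); print(r.get_obs()['clock'])
E
```

```text
the job is handed in; nothing more can be done
the job is handed in; nothing more can be done
```

The case now has a long side flat against the front of the fence, between the two yellow marks, and the job is handed in (about 12.5 s used).

**What I did:** I pushed the case's near corner low with shut fingers, turning it from about 41° to about 3.5° while it was still some 80 mm from the fence. Then I opened the jaws and used both fingers as a bar parallel to the fence. That squared it to about -0.6° with 57 mm still to go and slid it straight in. At the fence the tool stopped dead at 19 N, against about 8 N while sliding. I then backed off and moved the arm clear.

**Last checks:**
- **Squareness:** the case's yaw reads -0.7° in the scene view and -0.4° in the top view; the fence is at about -0.7°.
- **Position:** its centre is 0–1 mm sideways from the fence's centre in both views, with about 35 mm to each mark.
- **Other objects:** the before/after difference of the scene view shows only the case, the arm and its shadow changed.
- **Gap to the fence:** the two cameras disagree. The scene view alone gives about 2.6 mm and the top view about -0.4 mm, which is about the 2 mm calibration error. Combining the two views gives about zero. The contact claim rests on the tool stopping as the force rose, and on the case's measured position not changing after I let go.
- **Tipping:** the tool felt up to about 15 N of upward drag while pressing at the fence. The pictures showed no tipping.

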